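Hold a tank's bayonet pressure cap at its half-turn vent position

TASK

Lift the loose transit cover out of the expansion tank's filler neck and put it in the open parts bin. Then insert the steel pressure cap, its two lugs down through the notches of the neck, and twist it clockwise (seen from above) to the half-turn, where its grip bar is in line with the overflow pipe; never go on to the lock click. The cap is sprung and turns back if let go, so finish while still gripping it, pushed home and steady at the half-turn, and leave the other parts on the bench where they are.

Things in the scene. Friction and masses are not known exactly. Their poses are not given: they have to be found in the camera images.
- mouth (a point): Centre of the filler neck's mouth, level with its flat top rim. The metal neck, 66 mm outside, stands 30 mm above a white tank (160 x 130 mm, top 100 mm over the bench) clamped to the bench. x points along the overflow pipe, z up. The rim's flange is 5 mm thick, with a round 38 mm hole and two opposite notches.
- pipe_tip (a point): End of the overflow pipe, a metal stub 11 mm thick that sticks out level from the neck's side, 68 mm from the neck's axis and 11 mm below the rim. The cap is at the half-turn when its bar is parallel to this pipe.
- notch (a point): Centre of one of the two opposite notches in the flange, at rim level, 23 mm from the axis; each is 15 mm wide and reaches 27 mm from the axis. The notch line is 45 degrees counter-clockwise (from above) of the pipe. From it lugs turn only clockwise under the flange: half-turn at 45 degrees, sprung lock balls felt from about 57, click at about 76, end stop at about 95.
- cap_grip (a point): Centre of the pressure cap's black grip bar: 48 mm long (x), 12 mm thick (y), 34 mm high. Below it a steel disc 62 mm across, 5 mm thick, its top 17 mm under this point. Starts standing upright on its plug on the bench. Seated, the disc lies on the rim and this point is 22 mm above the mouth; once turned it has 2.5 mm of lift play. About 0.16 kg.
- cap_lug (a point): Tip of one of the cap's two opposite lugs, 24 mm from its axis, under an end of the bar (lugs lie in line with the bar; a half revolution makes no difference); 33 mm below cap_grip. Lugs are 9 mm wide, 7.5 mm high, 1 mm above the foot of the round plug, which is 34 mm across, 16 mm long and ends 38 mm below cap_grip.
- cover_knob (a point): Centre of the upright round knob (20 mm across, 34 mm high) of the grey plastic transit cover that sits loose in the mouth at the start. Below it a disc 54 mm across, 5 mm thick, its top 17 mm under this point, rests on the rim; a plug 30 mm across ends 30 mm under this point. Lifts straight out. About 0.05 kg.
- bin_in (a point): Centre of the inner floor (5 mm above the bench) of the open parts bin, outside 170 mm (x) by 150 mm (y), 55 mm high, walls 5 mm, fixed on the bench.
- return_ring (a joint): Sprung ring hidden inside the neck that the cap's lugs push round: 0 with no cap turned; it starts to follow the cap about 0.19 rad (11 degrees) after the notches, then grows one to one with the cap's clockwise turn: about 0.6 rad at the half-turn, over 1.05 rad at the lock click. It pushes the cap back with 0.03 N m at 0, plus 0.1 N m per rad.
- oil_filter: Bystander: dark steel oil filter can, 72 mm across, 82 mm high, origin at the centre of its underside.
- carton: Bystander: cardboard carton 70 x 100 x 60 mm (x, y, z), origin at the centre of its underside.
- pulley: Bystander: steel belt pulley lying flat, 66 mm across, 26 mm high, origin at the centre of its underside.
Mind the look-alikes: they are no part of the job. Leave any green look-alike of the part that bears cap_grip alone.

How it is judged:
By the outcome, as a careful person would: the job done as asked, in the order asked, and still so for the second after the job is handed in, while the arm keeps its last pose, push and grip.
It also fails if it takes over 62 s, if anything falls off the work surface, if the arm or the gripper's body presses on something with over 40 N, if the wrist force passes 120 N, or if a joint passes its speed limit or range.

ROBOT

A 7-joint arm with a two-finger parallel gripper is mounted at the origin on the work surface. World frame = base frame: x ahead of the robot, y to its left, z up, the work surface at z = 0. Lengths are in m, angles in rad, forces in N, time in s.
With the tool pointing down it reaches from about 0.4 to 0.85 m from the base axis. Payload 4.5 kg.
Tool frame: the origin (TCP) lies on the centre line of the jaws, within the pads' length; the fingertips stand r.tip_reach ahead of it and the grasp point (between the pads) lies 3 mm ahead of it (r.tip_reach is the distance from the TCP to the fingertips, in m); z points along the fingers, y is the line along which they close (so a half turn about z gives the same grasp; the last joint's range is limited). The gripper opens to 88 mm and grips with 3 to 60 N. Pads are 18 mm wide; open, the fingers measure 123 mm over their backs; the gripper's body (75 mm by 187 mm) begins 45 mm behind the grasp point.
Start: joints at [-1.085, 0.689, -0.195, 1.565, 0.157, 0.902, -0.215], TCP at [0.273, 0.562, 0.261] pointing down, gripper open.
Joint ranges: [-3.01, 3.01], [-0.46, 2.08], [-1.47, 1.51], [0.13, 2.56], [-1, 4.14], [0.04, 2.09], [-2.66, 2.66]. Speed limits (rad/s): [2.57, 2.57, 3.14, 3.14, 3.14, 3.14, 3.14].

INTERFACE

Orientations are given as a unit quaternion [x, y, z, w].
In Python, from plant import readout, eyes, ticket, r gives the robot as it stands. The module is installed in compiled form; this text tells all that it offers.
- The arm moves only by the tool carry_out, never from a script. Its argument "motion" is a list that holds one entry, the list of rows, each a list of 7 numbers: the shift along the tool's x, y, z in mm, then the turn, a rotation vector about the tool's x, y, z in rad, then the opening in per cent of the stroke, from 0 (shut) to 100 (fully open). In form: [[[dx, dy, dz, ax, ay, az, claw], ...]]. A call has 1 to 8 rows; each row shifts and turns the commanded pose from where the row before left it, along the tool's axes as they then stand; what a row does not reach is not made up. A row lasts 1/10 s, in which the tool goes at most 50 mm and 8.59 degrees, less where a joint would pass 70% of its speed; a pose out of reach is approached as far as the arm can. A call is refused whole if a number of a shift passes 50 or a number of a turn 0.15, either way. A call with a gripper value outside its range is refused whole. The fingers move at their own pace and stop on an object; "squeeze" is the grip in N (left out, the last holds). Time passes only in rows, so rows that do not move let the fingers close. It gives the time, the measured TCP pose, the force and the opening at its end, in the units of the state.
- readout.get_state(): the state, without advancing time (a new reading comes with each control period).
- eyes.snapshot(name): name is "scene" or "side" or "wrist"; returns a dict with "pixels" (384x512x3 uint8, red, green, blue), "K" (3x3 intrinsics, pixels), "dist_coeffs" ([k1, k2, p1, p2, k3] as OpenCV has them; the pictures are not rectified), "origin" and "attitude" of the camera in the world. Camera axes: x right, y down, z forward; pixel columns grow to the right and rows downward; lengths in m; the calibration is good to about 2 mm. A picture is of the moment at which its call begins. There is no depth.
- ticket.finish_job(): hands the job in, once; it reports no verdict.
The state is a dict: "clock": time; "q": joint angles; "qd": joint speeds; "joint_torque": joint torques, N m; "tool_pos": TCP position; "eef_rot": TCP orientation; "contact_force": force on the tool from outside, world axes, zero at the start; "moment": the same for the moment, N m; "opening": opening from 0.0 (shut) to 1.0 (fully open).
Only numpy, scipy, OpenCV 4.12 (cv2) and the standard library are available. Lean on these libraries where they do the work, as an engineer would, in place of code of your own. Each camera call takes 0.05 s, during which the arm holds its last target. There are 200 camera calls.

## Working session

There is one attempt and no reset: what is moved stays moved. The work goes in short steps, Python scripts to look and compute and a tool call to move; the robot and the scene stay as the last step left them, time stands still between calls to the robot, and variables do not carry over. Pictures are saved under pics/ and viewed, on a budget of 10 in all, crops included, one or two more only if the job needs it, and the job is handed in when it is done.

Besides the shell and the picture viewer there is one more tool, called after "Request:" as name([rows], argument=value, ...), one row to a line, values as JSON. carry_out: Moves the arm, as the interface text tells. Its arguments: {"type":"object","properties":{"motion":{"type":"array","items":{"type":"array","items":{"type":"array","items":{"type":"number"}}}},"squeeze":{"type":"number"}},"required":["motion"]}

```bash
mkdir -p pics; cat > h.py <<'E'
import numpy as np, cv2
from scipy.spatial.transform import Rotation as R
from plant import readout, eyes, ticket, r
def snap(n,f):
    s=eyes.snapshot(n); np.savez('pics/'+f+'.npz',**{k:np.array(v) for k,v in s.items()})
    cv2.imwrite('pics/'+f+'.png',s['pixels'][:,:,::-1]); return s
def att(a):
    a=np.array(a,float); return R.from_quat(a).as_matrix() if a.size==4 else a.reshape(3,3)
def load(f): return dict(np.load('pics/'+f+'.npz'))
def ray(s,uv):
    p=cv2.undistortPoints(np.array([[uv]],float),s['K'],s['dist_coeffs'])[0,0]
    return np.array(s['origin']),att(s['attitude'])@np.array([p[0],p[1],1])
def onz(s,uv,z):
    o,d=ray(s,uv); return o+d*(z-o[2])/d[2]
def proj(s,P):
    A=att(s['attitude']);c=(np.array(P,float).reshape(-1,3)-s['origin'])@A
    return cv2.projectPoints(c,np.zeros(3),np.zeros(3),s['K'],s['dist_coeffs'])[0][:,0]
def st():
    s=readout.get_state(); return s
def crop(f,x0,y0,x1,y1,k,out):
    im=cv2.imread('pics/'+f+'.png')[y0:y1,x0:x1]; cv2.imwrite('pics/'+out+'.png',cv2.resize(im,None,fx=k,fy=k,interpolation=cv2.INTER_CUBIC))
E
python3 - <<'E'
from h import *
a=snap('scene','s0');b=snap('side','d0');c=snap('wrist','w0')
for s in(a,b,c):print(s['origin'],s['attitude'],s['K'])
im=np.hstack([cv2.imread('pics/s0.png'),cv2.imread('pics/d0.png')])
print(st(),r.tip_reach)
cv2.imwrite('pics/m0.png',cv2.resize(im,(800,300)))
E
```

```text
[1.14559347 0.52715743 0.98519478] [ 0.36969901  0.86611431 -0.30913819 -0.13267336] [[400.37011216   0.         248.25929151]
 [  0.         400.37011216 191.24912556]
 [  0.           0.           1.        ]]
[0.50278436 0.71751414 0.82652554] [-0.09720405  0.92134932 -0.37472683  0.03530738] [[407.61117911   0.         259.59512089]
 [  0.         407.61117911 192.04636304]
 [  0.           0.           1.        ]]
[0.20375902 0.59586718 0.38423145] [0.8376739  0.5251525  0.07851163 0.12787965] [[296.06818941   0.         253.14543185]
 [  0.         296.06818941 188.30629758]
 [  0.           0.           1.        ]]
{'clock': 0.15, 'q': array([-1.08516974,  0.68978363, -0.19455462,  1.56602434,  0.15734109,
        0.90249155, -0.21511316]), 'qd': array([-2.16579471e-05, -3.72382733e-03, -3.50877725e-04, -3.60949474e-03,
       -2.11235367e-04,  1.89561001e-04,  1.24043655e-03]), 'joint_torque': array([-8.47878400e-04, -5.27862525e+01, -1.26859311e+00, -1.53587329e+01,
       -5.25857764e-02,  3.94030212e-03,  1.00178681e-04]), 'tool_pos': array([0.27272649, 0.56190384, 0.26012129]), 'eef_rot': array([ 2.23953242e-01,  9.74599669e-01, -6.49135607e-04, -9.38823429e-05]), 'contact_force': array([-1.2579469 ,  0.10167083, -0.43023226]), 'moment': array([-0.02049311, -0.05237449, -0.01256053]), 'opening': 0.9992423707932101} 0.022
```

View pics/s0.png

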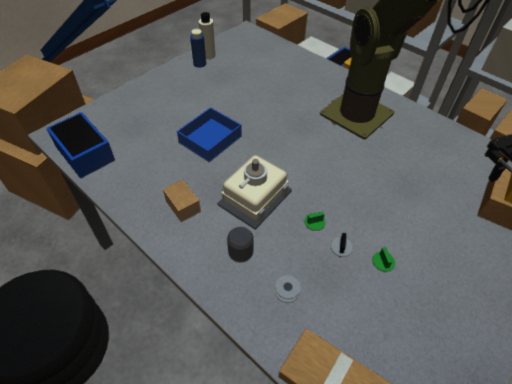

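View pics/d0.png

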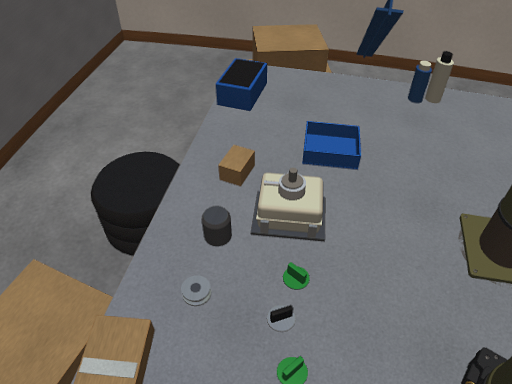

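The scene picture shows these candidates:
- **Cap:** black bar on a steel disc at (343,243). The green look-alikes at (315,221) and (384,260) stay put, and the pulley is at (288,289).
- **Bin:** the open bin is at (210,133). The filled or dark box at (80,145) is the other one.
- **Cover knob:** at (255,165).

One close crop to check these.

```bash
python3 - <<'E'
from h import *
S=cv2.imread('pics/s0.png');D=cv2.imread('pics/d0.png')
c=lambda i,x,y,w,h,k:cv2.resize(i[y:y+h,x:x+w],None,fx=k,fy=k,interpolation=cv2.INTER_CUBIC)
top=np.hstack([c(S,215,145,80,60,5),c(D,250,160,80,60,5)])
bot=np.hstack([c(S,310,220,66,50,6)[:300,:396],np.zeros((300,4,3),np.uint8),c(D,255,290,66,50,6),np.zeros((300,4,3),np.uint8)])
cv2.imwrite('pics/c1.png',np.vstack([top,bot]))
E
```

```text
(no output)
```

View pics/c1.png

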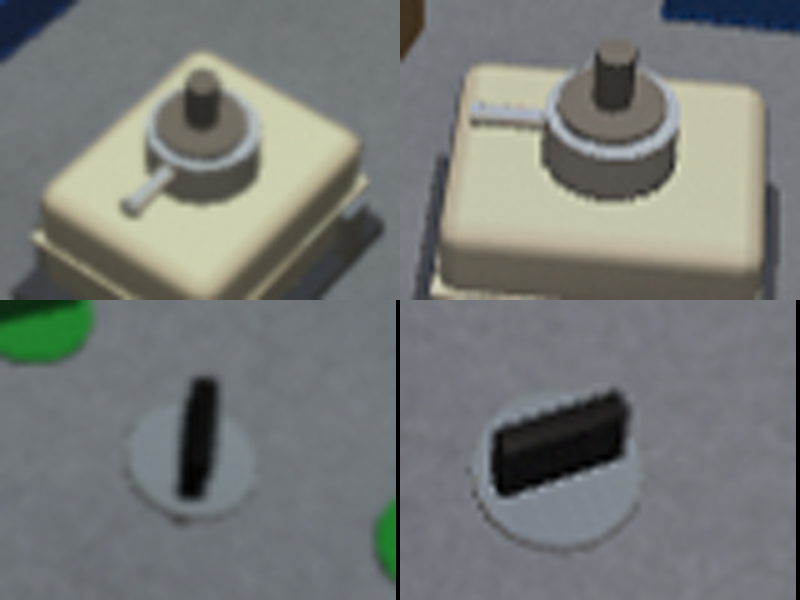

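```bash
cat >> h.py <<'E'
def cir(c,rad,n=72):
    t=np.linspace(0,2*np.pi,n,endpoint=False); return np.array(c)+rad*np.c_[np.cos(t),np.sin(t),0*t]
E
python3 - <<'E'
from h import *
S=load('s0');D=load('d0')
cs=lambda u,v,x,y,k:(x+(u+.5)/k-.5,y+(v+.5)/k-.5)
f=lambda n,s,uv,z:print(n,np.round(onz(s,uv,z),4))
f('knobtop S',S,cs(203,76,215,145,5),.169); f('knobtop D',D,cs(215,49,250,160,5),.169)
f('pipe S',S,cs(131,206,215,145,5),.119); f('pipe D',D,cs(73,113,250,160,5),.119)
f('cap disc S',S,cs(192,160,310,220,6),.0185); f('cap disc D',D,cs(157,170,255,290,6),.0185)
f('bar S',S,cs(198,138,310,220,6),.038); f('bar D',D,cs(160,143,255,290,6),.038)
f('bartop e1 D',D,cs(97,130,255,290,6),.055); f('bartop e2 D',D,cs(222,92,255,290,6),.055)
f('bartop e1 S',S,cs(205,80,310,220,6),.055)
# bin rim corners
for n,s,P in(('binS',S,[(178,131),(211,109),(242,128),(208,153)]),('binD',D,[(306,122),(360,125),(360,162),(303,157)])):
    print(n,*[np.round(onz(s,p,.055),3) for p in P])
f('filter S',S,(240,233),.082);f('filter D',D,(216,213),.082)
f('carton S',S,(181,191),.06);f('carton D',D,(238,157),.06)
f('pulley S',S,(288,286),.026);f('pulley D',D,(196,289),.026)
f('green1 S',S,(315,222),.018);f('green2 S',S,(384,262),.018)
E
```

```text
knobtop S [0.5657 0.0007 0.169 ]
knobtop D [ 5.679e-01 -2.000e-04  1.690e-01]
pipe S [0.6326 0.0084 0.119 ]
pipe D [0.6348 0.0068 0.119 ]
cap disc S [0.5356 0.3081 0.0185]
cap disc D [0.5364 0.3061 0.0185]
bar S [0.5363 0.3077 0.038 ]
bar D [0.5363 0.3055 0.038 ]
bartop e1 D [0.5578 0.314  0.055 ]
bartop e2 D [0.5177 0.2906 0.055 ]
bartop e1 S [0.5191 0.2956 0.055 ]
binS [ 0.568 -0.357  0.055] [ 0.41  -0.362  0.055] [ 0.406 -0.209  0.055] [ 0.569 -0.205  0.055]
binD [ 0.571 -0.356  0.055] [ 0.399 -0.379  0.055] [ 0.394 -0.198  0.055] [ 0.558 -0.184  0.055]
filter S [0.7306 0.1008 0.082 ]
filter D [0.7349 0.0993 0.082 ]
carton S [ 0.7359 -0.1417  0.06  ]
carton D [ 0.7396 -0.1376  0.06  ]
pulley S [0.7357 0.2794 0.026 ]
pulley D [0.7337 0.2807 0.026 ]
green1 S [0.5211 0.2028 0.018 ]
green2 S [0.4962 0.4217 0.018 ]
```

```bash
cat >> h.py <<'E'
def phi(s): return np.degrees(np.arctan2(*R.from_quat(s['eef_rot']).as_matrix()[[1,0],0]))
def plan(P,ph,n,claw):
    "rows from the measured pose to TCP P, heading ph (deg), upright, n rows"
    s=st(); p=np.array(s['tool_pos']); R0=R.from_quat(s['eef_rot'])
    a=np.radians(ph); Rt=R.from_matrix(np.array([[np.cos(a),np.sin(a),0],[np.sin(a),-np.cos(a),0],[0,0,-1.]]))
    rv=(R0.inv()*Rt).as_rotvec(); d=(np.array(P)-p)/n; rows=[]
    for i in range(n):
        Ri=R0*R.from_rotvec(rv*i/n); rows.append([round(float(x),1) for x in Ri.inv().apply(d)*1000]+[round(float(x),3) for x in rv/n]+[claw])
    print('pose',np.round(p,4),'phi',round(phi(s),2),'t',round(s['clock'],2),'q7',round(s['q'][6],2),'F',np.round(s['contact_force'],1),'M',np.round(s['moment'],2),'open',round(s['opening'],3))
    for i in range(0,n,8): print(rows[i:i+8])
E
python3 -c "
from h import *
plan([.567,0,.28],51,16,60)"
```

```text
pose [0.2727 0.5619 0.2601] phi 154.12 t 0.15 q7 -0.22 F [-1.3  0.1 -0.4] M [-0.02 -0.05 -0.01] open 0.999
[[-31.9, -23.6, -1.2, -0.0, 0.0, 0.112, 60], [-34.3, -19.8, -1.2, -0.0, 0.0, 0.112, 60], [-36.3, -15.9, -1.2, -0.0, 0.0, 0.112, 60], [-37.9, -11.7, -1.2, -0.0, 0.0, 0.112, 60], [-39.0, -7.4, -1.2, -0.0, 0.0, 0.112, 60], [-39.5, -2.9, -1.2, -0.0, 0.0, 0.112, 60], [-39.6, 1.5, -1.2, -0.0, 0.0, 0.112, 60], [-39.2, 6.0, -1.2, -0.0, 0.0, 0.112, 60]]
[[-38.3, 10.3, -1.2, -0.0, 0.0, 0.112, 60], [-36.9, 14.5, -1.2, -0.0, 0.0, 0.112, 60], [-35.0, 18.6, -1.2, -0.0, 0.0, 0.112, 60], [-32.7, 22.4, -1.2, -0.0, 0.0, 0.112, 60], [-30.0, 25.9, -1.2, -0.0, 0.0, 0.112, 60], [-26.9, 29.1, -1.2, -0.0, 0.0, 0.112, 60], [-23.4, 32.0, -1.2, -0.0, 0.0, 0.112, 60], [-19.7, 34.4, -1.2, -0.0, 0.0, 0.112, 60]]
```

Request:
carry_out([
  [[-32, -24, -1, 0, 0, 0.112, 60], [-34, -20, -1, 0, 0, 0.112, 60], [-36, -16, -1, 0, 0, 0.112, 60], [-38, -12, -1, 0, 0, 0.112, 60], [-39, -7, -1, 0, 0, 0.112, 60], [-40, -3, -1, 0, 0, 0.112, 60], [-40, 2, -1, 0, 0, 0.112, 60], [-39, 6, -1, 0, 0, 0.112, 60]],
])

```text
clock: 0.95
tool_pos: [0.4211, 0.2792, 0.2687]
eef_rot: [0.626, 0.78, -0.0, -0.0]
contact_force: [0.0, 0.5, 0.3]
opening: 0.601
```

Request:
carry_out([
  [[-38, 10, -1, 0, 0, 0.112, 60], [-37, 15, -1, 0, 0, 0.112, 60], [-35, 19, -1, 0, 0, 0.112, 60], [-33, 22, -1, 0, 0, 0.112, 60], [-30, 26, -1, 0, 0, 0.112, 60], [-27, 29, -1, 0, 0, 0.112, 60], [-23, 32, -1, 0, 0, 0.112, 60], [-20, 34, -1, 0, 0, 0.112, 60]],
])

```text
clock: 1.75
tool_pos: [0.5694, -0.0005, 0.2766]
eef_rot: [0.902, 0.432, -0.0, -0.0]
contact_force: [0.4, 0.8, 0.2]
opening: 0.597
```

```bash
python3 -c "
from h import *
plan([.567,0,.28],51,4,60)
s=snap('wrist','w1');print(s['origin'])
print(np.round(proj(s,[[.567,0,.169],[.567,0,.13],[.634,.0075,.119]]),1))
cv2.imwrite('pics/w1b.png',cv2.resize(cv2.imread('pics/w1.png'),(800,600),interpolation=cv2.INTER_CUBIC))"
```

```text
pose [ 5.694e-01 -5.000e-04  2.766e-01] phi 51.19 t 1.75 q7 -0.55 F [0.4 0.8 0.2] M [-0.05  0.12 -0.01] open 0.597
[[-0.3, -0.6, -0.9, -0.0, -0.0, 0.001, 60], [-0.3, -0.6, -0.9, -0.0, -0.0, 0.001, 60], [-0.3, -0.6, -0.9, -0.0, -0.0, 0.001, 60], [-0.3, -0.6, -0.9, -0.0, -0.0, 0.001, 60]]
[0.61755751 0.05964974 0.40085435]
[[250.6 195.3]
 [250.9 182.2]
 [301.5 130.1]]
```

View pics/w1b.png

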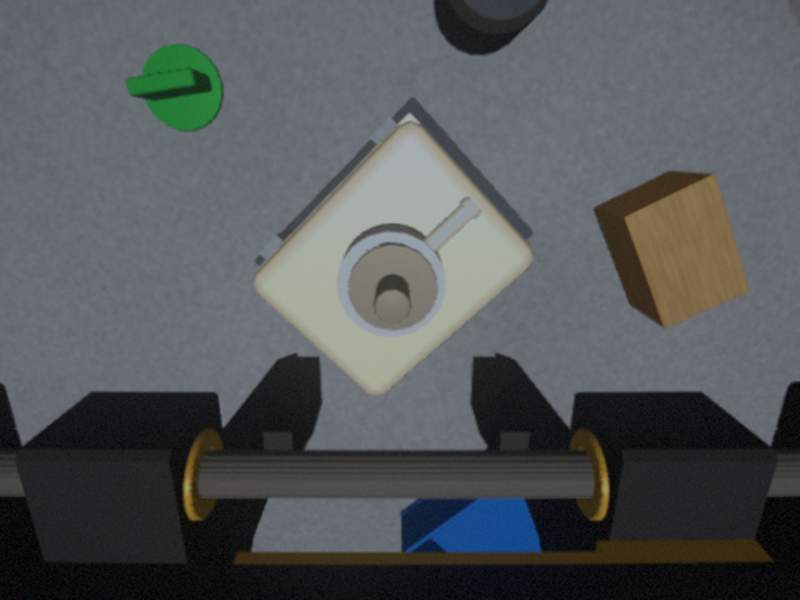

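```bash
python3 -c "
from h import *
s=load('w1');k=1.5625;g=lambda u,v:((u+.5)/k-.5,(v+.5)/k-.5)
m=onz(s,g(392,284),.13);print('mouth',m);print('knob',onz(s,g(393,305),.169))
t=onz(s,g(472,206),.119);print('tip',t,np.linalg.norm((t-m)[:2]),np.degrees(np.arctan2(*(t-m)[[1,0]])))
a=onz(s,g(431,244),.119);print('axis dir',np.degrees(np.arctan2(*(t-a)[[1,0]])))
plan([.567,0,.162],51,4,60)"
```

```text
mouth [0.56717935 0.00059754 0.13      ]
knob [ 5.6759267e-01 -2.1306497e-04  1.6900000e-01]
tip [0.63345198 0.0060461  0.119     ] 0.0664962200171501 4.699961463318228
axis dir 5.03578630063062
pose [ 0.5723 -0.0089  0.2773] phi 50.43 t 1.8 q7 -0.56 F [ 3.4 -4.5  0.6] M [-0.39 -0.14 -0.01] open 0.599
[[0.9, -2.7, 28.8, 0.002, 0.001, -0.002, 60], [0.9, -2.6, 28.8, 0.002, 0.001, -0.002, 60], [0.9, -2.6, 28.8, 0.002, 0.001, -0.002, 60], [0.9, -2.5, 28.8, 0.002, 0.001, -0.002, 60]]
```

Request:
carry_out([
  [[0, 0, 10, 0, 0, 0, 60], [0, 0, 15, 0, 0, 0, 60], [0, 0, 15, 0, 0, 0, 60], [0, 0, 10, 0, 0, 0, 60], [0, 0, 0, 0, 0, 0, 60], [0, 0, 0, 0, 0, 0, 60], [0, 0, 0, 0, 0, 0, 60]],
])

```text
clock: 2.5
tool_pos: [0.5693, 0.0011, 0.2273]
eef_rot: [0.901, 0.434, 0.001, 0.0]
contact_force: [-0.0, -0.2, 0.0]
opening: 0.604
```

```bash
python3 -c "
from h import *
plan([.567,0,.162],50.5,4,60)"
```

```text
pose [0.5693 0.0011 0.2273] phi 51.48 t 2.5 q7 -0.53 F [-0.  -0.2  0. ] M [-0.07  0.09 -0.02] open 0.604
[[-0.6, -0.3, 16.3, 0.0, -0.0, 0.004, 60], [-0.6, -0.3, 16.3, 0.0, -0.0, 0.004, 60], [-0.6, -0.3, 16.3, 0.0, -0.0, 0.004, 60], [-0.6, -0.3, 16.3, 0.0, -0.0, 0.004, 60]]
```

Request:
carry_out([
  [[-1, 0, 12, 0, 0, 0, 60], [-1, -1, 16, 0, 0, 0, 60], [0, 0, 16, 0, 0, 0, 60], [0, 0, 13, 0, 0, 0, 60], [0, 0, 7, 0, 0, 0, 60], [0, 0, 0, 0, 0, 0, 60], [0, 0, 0, 0, 0, 0, 30], [0, 0, 0, 0, 0, 0, 5]],
], squeeze=12)

```text
clock: 3.3
tool_pos: [0.5675, -0.0002, 0.1633]
eef_rot: [0.901, 0.434, 0.001, 0.0]
contact_force: [-0.7, 0.4, 0.2]
opening: 0.446
```

Request:
carry_out([
  [[0, 0, 0, 0, 0, 0, 5], [0, 0, 0, 0, 0, 0, 5], [0, 0, 0, 0, 0, 0, 5], [0, 0, 0, 0, 0, 0, 5]],
])

```text
clock: 3.7
tool_pos: [0.5671, -0.0001, 0.163]
eef_rot: [0.901, 0.434, 0.0, 0.0]
contact_force: [-0.3, 0.9, 2.8]
opening: 0.222
```

Request:
carry_out([
  [[0, 0, -5, 0, 0, 0, 5], [0, 0, -12, 0, 0, 0, 5], [0, 0, -18, 0, 0, 0, 5], [0, 0, -18, 0, 0, 0, 5], [0, 0, -12, 0, 0, 0, 5], [0, 0, -5, 0, 0, 0, 5], [0, 0, 0, 0, 0, 0, 5]],
])

```text
clock: 4.4
tool_pos: [0.5672, -0.0001, 0.2334]
eef_rot: [0.901, 0.434, 0.001, 0.0]
contact_force: [0.4, 0.7, -0.8]
opening: 0.218
```

```bash
python3 -c "
from h import *
plan([.485,-.28,.2],51,8,5)"
```

```text
pose [ 5.672e-01 -1.000e-04  2.334e-01] phi 51.45 t 4.4 q7 -0.53 F [ 0.4  0.7 -0.8] M [-0.07  0.05  0.  ] open 0.218
[[-33.8, 13.8, 4.2, 0.0, -0.0, 0.001, 5], [-33.8, 13.8, 4.2, 0.0, -0.0, 0.001, 5], [-33.7, 13.8, 4.2, 0.0, -0.0, 0.001, 5], [-33.7, 13.9, 4.2, 0.0, -0.0, 0.001, 5], [-33.7, 13.9, 4.2, 0.0, -0.0, 0.001, 5], [-33.7, 13.9, 4.2, 0.0, -0.0, 0.001, 5], [-33.7, 14.0, 4.2, 0.0, -0.0, 0.001, 5], [-33.7, 14.0, 4.2, 0.0, -0.0, 0.001, 5]]
```

Request:
carry_out([
  [[-10, 4, 0, 0, 0, 0, 5], [-20, 8, 0, 0, 0, 0, 5], [-30, 12, 0, 0, 0, 0, 5], [-37, 15, 0, 0, 0, 0, 5], [-38, 16, 0, 0, 0, 0, 5], [-38, 16, 8, 0, 0, 0, 5], [-37, 15, 10, 0, 0, 0, 5], [-30, 12, 10, 0, 0, 0, 5]],
])

```text
clock: 5.2
tool_pos: [0.4917, -0.2521, 0.2037]
eef_rot: [0.902, 0.433, -0.001, -0.0]
contact_force: [1.2, 0.2, -0.5]
opening: 0.22
```

Request:
carry_out([
  [[-20, 8, 10, 0, 0, 0, 5], [-10, 5, 15, 0, 0, 0, 5], [0, 0, 20, 0, 0, 0, 5], [0, 0, 20, 0, 0, 0, 5], [0, 0, 20, 0, 0, 0, 5], [0, 0, 10, 0, 0, 0, 5], [0, 0, 0, 0, 0, 0, 5], [0, 0, 0, 0, 0, 0, 5]],
])

```text
clock: 6.0
tool_pos: [0.4856, -0.2803, 0.1098]
eef_rot: [0.901, 0.434, 0.0, -0.0]
contact_force: [-0.4, -0.7, 0.1]
opening: 0.222
```

```bash
python3 -c "
from h import *
plan([.485,-.28,.052],51,4,5)"
```

```text
pose [ 0.4856 -0.2803  0.1098] phi 51.46 t 6.0 q7 -0.03 F [-0.4 -0.7  0.1] M [-0.07  0.09 -0.01] open 0.222
[[-0.0, -0.2, 14.4, -0.0, -0.0, 0.002, 5], [-0.0, -0.2, 14.4, -0.0, -0.0, 0.002, 5], [-0.0, -0.2, 14.4, -0.0, -0.0, 0.002, 5], [-0.0, -0.2, 14.4, -0.0, -0.0, 0.002, 5]]
```

Request:
carry_out([
  [[0, 0, 12, 0, 0, 0, 5], [0, 0, 18, 0, 0, 0, 5], [0, 0, 17, 0, 0, 0, 5], [0, 0, 10, 0, 0, 0, 5], [0, 0, 0, 0, 0, 0, 5], [0, 0, 0, 0, 0, 0, 5], [0, 0, 0, 0, 0, 0, 45], [0, 0, 0, 0, 0, 0, 45]],
])

```text
clock: 6.8
tool_pos: [0.486, -0.2807, 0.0535]
eef_rot: [0.901, 0.434, 0.0, 0.001]
contact_force: [0.7, -0.2, -0.0]
opening: 0.38
```

Request:
carry_out([
  [[0, 0, 0, 0, 0, 0, 45], [0, 0, 0, 0, 0, 0, 45], [0, 0, -15, 0, 0, 0, 45], [0, 0, -30, 0, 0, 0, 45], [0, 0, -40, 0, 0, 0, 45], [0, 0, -40, 0, 0, 0, 45], [0, 0, -40, 0, 0, 0, 45], [0, 0, -20, 0, 0, 0, 45]],
])

```text
clock: 7.6
tool_pos: [0.4864, -0.2812, 0.2423]
eef_rot: [0.901, 0.434, 0.002, 0.002]
contact_force: [0.5, 0.1, -0.1]
opening: 0.449
```

```bash
python3 -c "
from h import *
plan([.536,.307,.24],29,16,60)
snap('side','d2')
crop('d2',240,100,380,240,4,'d2c')"
```

```text
pose [ 0.4864 -0.2812  0.2423] phi 51.42 t 7.6 q7 -0.06 F [ 0.5  0.1 -0.1] M [-0.05  0.05  0.03] open 0.449
[[30.7, -20.5, 0.1, 0.0, -0.0, 0.024, 60], [30.2, -21.2, 0.1, 0.0, -0.0, 0.024, 60], [29.6, -22.0, 0.1, 0.0, -0.0, 0.024, 60], [29.1, -22.7, 0.1, 0.0, -0.0, 0.024, 60], [28.5, -23.4, 0.1, 0.0, -0.0, 0.024, 60], [27.9, -24.1, 0.1, 0.0, -0.0, 0.024, 60], [27.3, -24.8, 0.1, 0.0, -0.0, 0.024, 60], [26.7, -25.4, 0.1, 0.0, -0.0, 0.024, 60]]
[[26.1, -26.1, 0.1, 0.0, -0.0, 0.024, 60], [25.5, -26.7, 0.1, 0.0, -0.0, 0.024, 60], [24.8, -27.3, 0.1, 0.0, -0.0, 0.024, 60], [24.1, -27.9, 0.1, 0.0, -0.0, 0.024, 60], [23.4, -28.5, 0.1, 0.0, -0.0, 0.024, 60], [22.7, -29.1, 0.1, 0.0, -0.0, 0.024, 60], [22.0, -29.6, 0.1, 0.0, -0.0, 0.024, 60], [21.3, -30.1, 0.1, 0.0, -0.0, 0.024, 60]]
```

View pics/d2c.png

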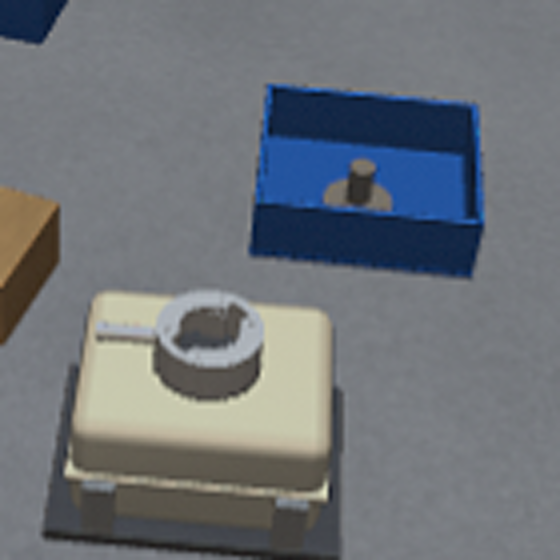

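Request:
carry_out([
  [[15, -9, -2, 0, 0, 0, 60], [35, -15, -2, 0, 0, 0, 60], [46, -19, -3, 0, 0, 0, 60], [46, -19, -3, 0, 0, 0, 60], [46, -19, -3, 0, 0, 0, 60], [40, -16, -3, 0, 0, 0, 60], [25, -10, -2, 0, 0, 0, 60], [12, -5, -2, 0, 0, 0, 60]],
])

```text
clock: 8.45
tool_pos: [0.5633, 0.0003, 0.2581]
eef_rot: [0.9, 0.436, 0.001, -0.001]
contact_force: [-0.2, -0.7, -0.5]
opening: 0.597
```

Request:
carry_out([
  [[0, 0, 0, 0, 0, 0, 60], [0, 0, 0, 0, 0, 0, 60], [0, 0, 0, 0, 0, 0, 60], [0, 0, 0, 0, 0, 0, 60]],
])

```text
clock: 8.85
tool_pos: [0.5626, -0.0055, 0.2577]
eef_rot: [0.902, 0.433, -0.0, 0.0]
contact_force: [0.0, -0.0, 0.8]
opening: 0.598
```

```bash
python3 -c "
from h import *
s=snap('wrist','w2')
p=proj(s,[[.567,0,.13]])[0];print(p)
x,y=(p-[50,55]).round().astype(int);print(x,y)
crop('w2',x,y,x+100,y+75,8,'w2c')
plan([.536,.307,.24],29,12,60)
"
```

```text
[253.17321052 179.02315502]
203 124
pose [ 0.5627 -0.0051  0.2577] phi 51.29 t 8.9 q7 -0.54 F [-0.3 -0.   0.3] M [-0.05  0.13  0.06] open 0.603
[[18.9, -18.0, 1.5, 0.0, 0.0, 0.032, 60], [18.3, -18.6, 1.5, 0.0, 0.0, 0.032, 60], [17.7, -19.2, 1.5, 0.0, 0.0, 0.032, 60], [17.1, -19.8, 1.5, 0.0, 0.0, 0.032, 60], [16.4, -20.3, 1.5, 0.0, 0.0, 0.032, 60], [15.7, -20.8, 1.5, 0.0, 0.0, 0.032, 60], [15.1, -21.3, 1.5, 0.0, 0.0, 0.032, 60], [14.4, -21.8, 1.5, 0.0, 0.0, 0.032, 60]]
[[13.7, -22.2, 1.5, 0.0, 0.0, 0.032, 60], [12.9, -22.7, 1.5, 0.0, 0.0, 0.032, 60], [12.2, -23.1, 1.5, 0.0, 0.0, 0.032, 60], [11.4, -23.5, 1.5, 0.0, 0.0, 0.032, 60]]
```

View pics/w2c.png

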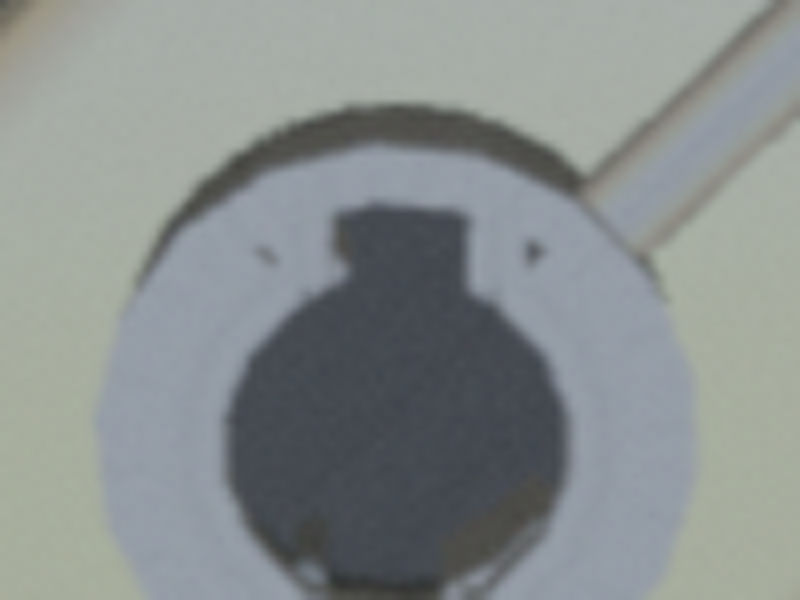

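```bash
python3 -c "
from h import *
from scipy.optimize import least_squares as L
s=load('w2');g=lambda u,v:(203+(u+.5)/8-.5,124+(v+.5)/8-.5)
P=np.array([onz(s,g(*p),.13)[:2] for p in [(97,430),(697,430),(390,143),(120,310),(672,310),(250,180),(530,178)]])
H=np.array([onz(s,g(*p),.13)[:2] for p in [(227,430),(570,430),(250,355),(545,350),(305,300),(492,300)]])
for Q,r_ in((P,.033),(H,.019)):
    o=L(lambda c:np.linalg.norm(Q-c[:2],axis=1)-r_,[.567,0]);print(o.x,o.fun.round(4))
    o=L(lambda c:np.linalg.norm(Q-c[:2],axis=1)-c[2],[.567,0,r_]);print(o.x)
c=o.x[:2]
for p in [(335,212),(468,212),(402,212)]:
    n=onz(s,g(*p),.13)[:2]-c;print(p,np.linalg.norm(n),np.degrees(np.arctan2(n[1],n[0])))
a,b=[onz(s,g(*p),.119)[:2] for p in((610,215),(795,45))];d=b-a;print('pipe',np.degrees(np.arctan2(d[1],d[0])))
"
```

```text
[0.56634146 0.00070933] [-0.      0.0002  0.      0.0005  0.0004 -0.     -0.0004]
[5.66128534e-01 4.43109839e-04 3.32716384e-02]
[5.66540976e-01 5.10658592e-04] [-0.     -0.0001  0.      0.0001 -0.     -0.    ]
[5.66568479e-01 5.45404982e-04 1.89693783e-02]
(335, 212) 0.026489735124697687 66.18104190857376
(468, 212) 0.026656445284920473 35.079124854838
(402, 212) 0.025600601086807742 50.46049887189931
pipe 4.7743348561391405
```

Request:
carry_out([
  [[10, -10, 0, 0, 0, 0.03, 65], [19, -19, 2, 0, 0, 0.03, 65], [23, -24, 3, 0, 0, 0.04, 65], [26, -29, 3, 0, 0, 0.04, 65], [24, -31, 3, 0, 0, 0.04, 65], [23, -32, 3, 0, 0, 0.04, 65], [20, -32, 3, 0, 0, 0.04, 65], [18, -31, 2, 0, 0, 0.04, 65]],
])

```text
clock: 9.7
tool_pos: [0.5378, 0.2619, 0.2385]
eef_rot: [0.956, 0.293, -0.0, -0.0]
contact_force: [0.6, -0.6, -0.5]
opening: 0.651
```

Request:
carry_out([
  [[14, -24, 0, 0, 0, 0.04, 65], [7, -12, 0, 0, 0, 0.03, 65], [3, -6, 0, 0, 0, 0.02, 65], [0, 0, 0, 0, 0, 0, 65], [0, 0, 0, 0, 0, 0, 65], [0, 0, 0, 0, 0, 0, 65], [0, 0, 0, 0, 0, 0, 65]],
])

```text
clock: 10.4
tool_pos: [0.5357, 0.3078, 0.2389]
eef_rot: [0.968, 0.25, 0.0, 0.0]
contact_force: [-0.2, -0.4, 0.2]
opening: 0.651
```

```bash
python3 -c "
from h import *
s=snap('wrist','w3')
p=proj(s,[[.536,.307,.038]])[0];print(p)
x,y=(p-[50,37]).round().astype(int);print(x,y)
crop('w3',x,y,x+100,y+75,8,'w3c')
plan([.536,.307,.2],29,4,65)
"
```

```text
[253.84260241 167.88502961]
204 131
pose [0.5356 0.3081 0.2389] phi 29.02 t 10.45 q7 -1.32 F [ 0.1  0.5 -0.6] M [-0.05  0.13 -0.02] open 0.652
[[-0.1, 0.3, 9.7, 0.0, -0.0, 0.0, 65], [-0.1, 0.3, 9.7, 0.0, -0.0, 0.0, 65], [-0.1, 0.3, 9.7, 0.0, -0.0, 0.0, 65], [-0.1, 0.3, 9.7, 0.0, -0.0, 0.0, 65]]
```

View pics/w3c.png

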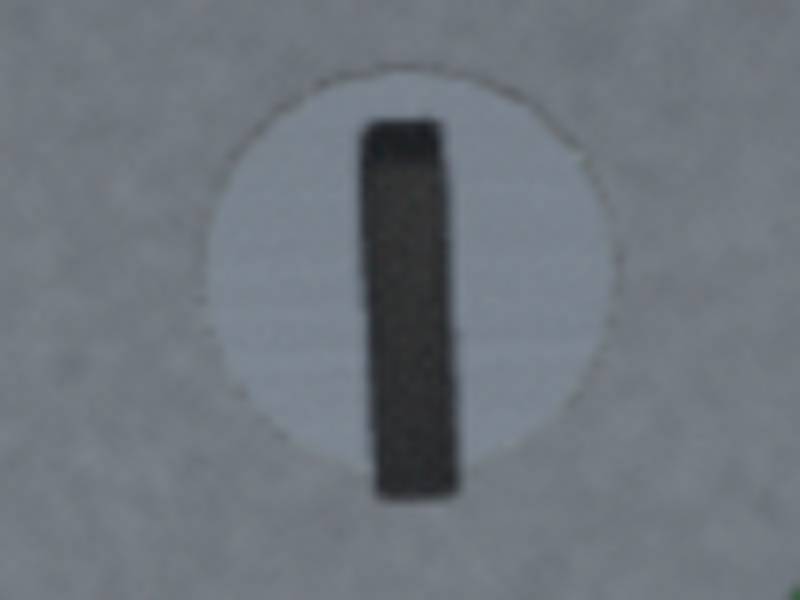

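```bash
python3 -c "
from h import *
s=load('w3');g=lambda u,v:(204+(u+.5)/8-.5,131+(v+.5)/8-.5)
a,b=[onz(s,g(*p),.055) for p in((402,163),(417,495))];d=a-b;print((a+b)/2,np.linalg.norm(d),np.degrees(np.arctan2(d[1],d[0])))
print(onz(s,g(410,270),.021), [onz(s,g(u,270),.021) for u in(206,614)])
"
```

```text
[0.53589759 0.3058735  0.055     ] 0.04584060565397752 31.628806800616683
[0.53684399 0.30609118 0.021     ] [array([0.52224689, 0.33242238, 0.021     ]), array([0.5514511 , 0.27975644, 0.021     ])]
```

Request:
carry_out([
  [[0, 2, 12, 0, 0, -0.04, 60], [0, 0, 25, 0, 0, 0, 60], [0, 0, 36, 0, 0, 0, 60], [0, 0, 40, 0, 0, 0, 60], [0, 0, 35, 0, 0, 0, 60], [0, 0, 20, 0, 0, 0, 60], [0, 0, 10, 0, 0, 0, 60], [0, 0, 4, 0, 0, 0, 60]],
])

```text
clock: 11.25
tool_pos: [0.5363, 0.3069, 0.0561]
eef_rot: [0.963, 0.27, -0.0, 0.0]
contact_force: [-0.3, -0.3, 0.4]
opening: 0.597
```

Request:
carry_out([
  [[0, 0, 0, 0, 0, 0, 60], [0, 0, 0, 0, 0, 0, 60], [0, 0, 0, 0, 0, 0, 60]],
])

```text
clock: 11.55
tool_pos: [0.537, 0.3077, 0.058]
eef_rot: [0.963, 0.271, 0.001, -0.0]
contact_force: [-0.2, -0.1, 0.2]
opening: 0.595
```

```bash
python3 -c "
from h import *
plan([.536,.306,.046],31.3,4,60)"
```

```text
pose [0.537  0.3077 0.058 ] phi 31.39 t 11.55 q7 -1.2 F [-0.2 -0.1  0.2] M [0.   0.15 0.04] open 0.595
[[-0.5, 0.2, 3.0, 0.0, -0.001, 0.0, 60], [-0.4, 0.2, 3.0, 0.0, -0.001, 0.0, 60], [-0.4, 0.2, 3.0, 0.0, -0.001, 0.0, 60], [-0.4, 0.2, 3.0, 0.0, -0.001, 0.0, 60]]
```

Request:
carry_out([
  [[-1, 0, 6, 0, 0, 0, 50], [-1, 1, 6, 0, 0, 0, 40], [0, 0, 0, 0, 0, 0, 30], [0, 0, 0, 0, 0, 0, 20], [0, 0, 0, 0, 0, 0, 5], [0, 0, 0, 0, 0, 0, 5], [0, 0, 0, 0, 0, 0, 5], [0, 0, 0, 0, 0, 0, 5]],
], squeeze=35)

```text
clock: 12.35
tool_pos: [0.5353, 0.3055, 0.0448]
eef_rot: [0.963, 0.27, 0.0, -0.0]
contact_force: [0.6, 0.0, -0.9]
opening: 0.131
```

Request:
carry_out([
  [[0, 0, 0, 0, 0, 0, 5], [0, 0, -4, 0, 0, 0, 5], [0, 0, -10, 0, 0, 0, 5], [0, 0, -20, 0, 0, 0, 5], [0, 0, -30, 0, 0, 0, 5], [0, 0, -35, 0, 0, 0, 5], [0, 0, -35, 0, 0, 0, 5], [0, 0, -30, 0, 0, 0, 5]],
])

```text
clock: 13.15
tool_pos: [0.5352, 0.3053, 0.2113]
eef_rot: [0.963, 0.27, 0.001, -0.0]
contact_force: [0.9, 1.0, -2.0]
opening: 0.133
```

Request:
carry_out([
  [[0, 0, -10, 0, 0, 0, 5], [0, 0, 0, 0, 0, 0, 5], [0, 0, 0, 0, 0, 0, 5], [0, 0, 0, 0, 0, 0, 5]],
])

```text
clock: 13.55
tool_pos: [0.5339, 0.3051, 0.2169]
eef_rot: [0.963, 0.271, -0.002, 0.0]
contact_force: [0.5, 0.2, -2.7]
opening: 0.138
```

```bash
python3 -c "
from h import *
plan([.5667,.0005,.22],50,16,5)"
```

```text
pose [0.5339 0.3051 0.2169] phi 31.39 t 13.55 q7 -1.27 F [ 0.5  0.2 -2.7] M [-0.05  0.16  0.02] open 0.138
[[-8.2, 17.3, -0.2, -0.0, 0.0, -0.02, 5], [-8.5, 17.1, -0.2, -0.0, 0.0, -0.02, 5], [-8.9, 17.0, -0.2, -0.0, 0.0, -0.02, 5], [-9.2, 16.8, -0.2, -0.0, 0.0, -0.02, 5], [-9.5, 16.6, -0.2, -0.0, 0.0, -0.02, 5], [-9.9, 16.4, -0.2, -0.0, 0.0, -0.02, 5], [-10.2, 16.2, -0.2, -0.0, 0.0, -0.02, 5], [-10.5, 16.0, -0.2, -0.0, 0.0, -0.02, 5]]
[[-10.9, 15.8, -0.2, -0.0, 0.0, -0.02, 5], [-11.2, 15.5, -0.2, -0.0, 0.0, -0.02, 5], [-11.5, 15.3, -0.2, -0.0, 0.0, -0.02, 5], [-11.8, 15.1, -0.2, -0.0, 0.0, -0.02, 5], [-12.1, 14.8, -0.2, -0.0, 0.0, -0.02, 5], [-12.4, 14.6, -0.2, -0.0, 0.0, -0.02, 5], [-12.7, 14.3, -0.2, -0.0, 0.0, -0.02, 5], [-13.0, 14.1, -0.2, -0.0, 0.0, -0.02, 5]]
```

Request:
carry_out([
  [[-8, 17, 0, 0, 0, -0.02, 5], [-9, 17, 0, 0, 0, -0.02, 5], [-9, 17, 0, 0, 0, -0.02, 5], [-9, 17, 0, 0, 0, -0.02, 5], [-10, 17, 0, 0, 0, -0.02, 5], [-10, 17, 0, 0, 0, -0.02, 5], [-10, 16, 0, 0, 0, -0.02, 5], [-10, 16, 0, 0, 0, -0.02, 5]],
])

```text
clock: 14.35
tool_pos: [0.5509, 0.1516, 0.2172]
eef_rot: [0.938, 0.347, -0.001, -0.0]
contact_force: [0.7, -0.3, -1.4]
opening: 0.132
```

Request:
carry_out([
  [[-11, 16, 0, 0, 0, -0.02, 5], [-11, 16, 0, 0, 0, -0.02, 5], [-11, 15, 0, 0, 0, -0.02, 5], [-12, 15, 0, 0, 0, -0.02, 5], [-12, 15, 0, 0, 0, -0.02, 5], [-13, 14, 0, 0, 0, -0.02, 5], [-8, 9, 0, 0, 0, -0.02, 5], [-5, 6, 0, 0, 0, -0.02, 5]],
])

```text
clock: 15.15
tool_pos: [0.565, 0.0171, 0.2174]
eef_rot: [0.907, 0.42, -0.001, -0.0]
contact_force: [-0.3, 0.6, -2.0]
opening: 0.133
```

Request:
carry_out([
  [[-4, 6, 0, 0, 0, 0, 5], [-3, 4, 0, 0, 0, 0, 5], [0, 0, 0, 0, 0, 0, 5], [0, 0, 0, 0, 0, 0, 5], [0, 0, 0, 0, 0, 0, 5], [0, 0, 0, 0, 0, 0, 5], [0, 0, 0, 0, 0, 0, 5]],
])

```text
clock: 15.85
tool_pos: [0.5688, 0.0072, 0.2188]
eef_rot: [0.907, 0.421, 0.0, -0.0]
contact_force: [-0.2, 0.3, -2.6]
opening: 0.132
```

```bash
python3 -c "
from h import *
plan([.5667,.0005,.20],50,2,5)
s=snap('wrist','w4');b=snap('side','d4');snap('scene','s4')
# expected disc outline if cap axis at TCP, in wrist view
t=st();p=np.array(t['tool_pos']);np.save('pics/p4.npy',p)
print(p,proj(s,[p-[0,0,.024]]),proj(b,[p]))
W=cv2.imread('pics/w4.png')[150:384,100:412];cv2.imwrite('pics/w4c.png',cv2.resize(W,None,fx=2.5,fy=2.5,interpolation=cv2.INTER_CUBIC))
"
```

```text
pose [0.5688 0.0072 0.2188] phi 49.76 t 15.85 q7 -0.58 F [-0.2  0.3 -2.6] M [-0.04  0.16 -0.04] open 0.132
[[-3.3, 1.4, 9.4, -0.0, -0.0, -0.002, 5], [-3.3, 1.4, 9.4, -0.0, -0.0, -0.002, 5]]
[0.56885055 0.00695584 0.21875403] [[253.73853571 241.64486938]] [[293.13296348 155.39017525]]
```

View pics/w4c.png

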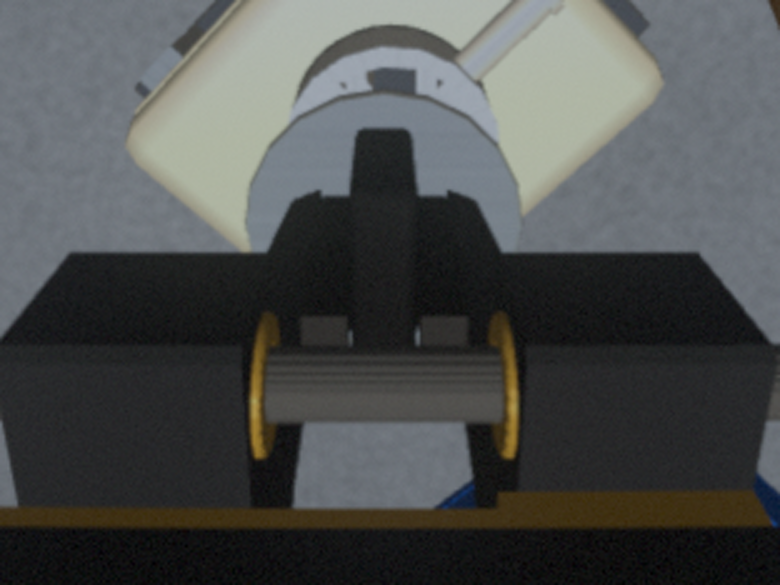

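```bash
python3 -c "
from h import *
s=load('w4');p=np.load('pics/p4.npy');a=np.radians(49.76);x=np.array([np.cos(a),np.sin(a),0])
for dx in(-.002,0,.001,.002,.004):
  for h in (.024,):
    q=proj(s,cir(p+x*dx-[0,0,h],.031));print(dx,h,'top',q[q[:,1].argmin()],'lr',q[:,0].min(),q[:,0].max())
g=lambda u,v:(100+(u+.5)/2.5-.5,150+(v+.5)/2.5-.5)
print(g(385,93),g(247,200)[0],g(520,200)[0])
e=onz(s,g(385,93),p[2]-.024);print('edge along x',(e-p)@x)
print('bar top end',(onz(s,g(383,128),p[2]-.007+0.017)-p)@x, (onz(s,g(383,195),p[2]-.007+.017)-p)@x)
"
```

```text
-0.002 0.024 top [253.54561331 192.02070245] lr 198.12395555053405 309.32672062175834
0 0.024 top [253.54857413 188.39327829] lr 197.9224191775246 309.535251961978
0.001 0.024 top [253.55006231 186.56913254] lr 197.82117620898163 309.6400099165939
0.002 0.024 top [253.55155569 184.73798666] lr 197.7196151813038 309.74509766093155
0.004 0.024 top [253.55455817 181.0545605 ] lr 197.51553432337957 309.9562673315471
(253.7, 186.9) 198.5 307.7
edge along x 0.0318186470801053
bar top end 0.036223070806888295 0.02422784189103254
```

Request:
carry_out([
  [[-2, 1, 4, 0, 0, 0, 5], [-3, 1, 8, 0, 0, 0, 5], [-2, 1, 10, 0, 0, 0, 5], [0, 0, 10, 0, 0, 0, 5], [0, 0, 5, 0, 0, 0, 5], [0, 0, 0, 0, 0, 0, 5], [0, 0, 0, 0, 0, 0, 5], [0, 0, 0, 0, 0, 0, 5]],
])

```text
clock: 16.8
tool_pos: [0.5669, -0.0004, 0.182]
eef_rot: [0.907, 0.42, 0.0, 0.0]
contact_force: [1.0, 0.0, -0.9]
opening: 0.134
```

```bash
python3 -c "
from h import *
plan([.5661,-.0002,.159],50.2,4,5)"
```

```text
pose [ 5.669e-01 -4.000e-04  1.820e-01] phi 49.73 t 16.8 q7 -0.55 F [ 1.   0.  -0.9] M [-0.01  0.14  0.04] open 0.134
[[-0.1, -0.2, 5.8, 0.0, -0.0, -0.002, 5], [-0.1, -0.2, 5.8, 0.0, -0.0, -0.002, 5], [-0.1, -0.2, 5.8, 0.0, -0.0, -0.002, 5], [-0.1, -0.2, 5.8, 0.0, -0.0, -0.002, 5]]
```

Request:
carry_out([
  [[0, -1, 4, 0, 0, -0.01, 5], [0, 0, 5, 0, 0, 0, 5], [0, 0, 4, 0, 0, 0, 5], [0, 0, 3, 0, 0, 0, 5], [0, 0, 0, 0, 0, 0, 5], [0, 0, 0, 0, 0, 0, 5]],
])

```text
clock: 17.4
tool_pos: [0.5658, 0.0001, 0.1656]
eef_rot: [0.905, 0.425, -0.0, -0.0]
contact_force: [0.1, 0.4, -2.3]
opening: 0.133
```

Request:
carry_out([
  [[0, 0, 3, 0, 0, 0, 5], [0, 0, 3, 0, 0, 0, 5], [0, 0, 2, 0, 0, 0, 5], [0, 0, 0, 0, 0, 0, 5], [0, 0, 0, 0, 0, 0, 5], [0, 0, 0, 0, 0, 0, 5]],
])

```text
clock: 18.0
tool_pos: [0.5658, 0.0002, 0.1587]
eef_rot: [0.905, 0.425, 0.0, -0.0]
contact_force: [-2.6, 0.7, 7.6]
opening: 0.132
```

```bash
python3 -c "
from h import *
plan([.5661,-.0002,.159],50.2,4,5)"
```

```text
pose [5.658e-01 2.000e-04 1.587e-01] phi 50.29 t 18.0 q7 -0.54 F [-2.6  0.7  7.6] M [0.02 0.63 0.02] open 0.132
[[-0.0, 0.1, -0.1, 0.0, -0.0, 0.0, 5], [-0.0, 0.1, -0.1, 0.0, -0.0, 0.0, 5], [-0.0, 0.1, -0.1, 0.0, -0.0, 0.0, 5], [-0.0, 0.1, -0.1, 0.0, -0.0, 0.0, 5]]
```

Request:
carry_out([
  [[0, 0, 0, 0, 0, 0.05, 5], [0, 0, 0, 0, 0, 0.08, 5], [0, -0.3, 0, 0, 0, 0.09, 5], [0, 0, 0, 0, 0, 0.09, 5], [0, 0, 0, 0, 0, 0.09, 5], [0, 0, 0, 0, 0, 0.06, 5], [0, 0, 0, 0, 0, 0, 5], [0, 0, 0, 0, 0, 0, 5]],
], squeeze=50)

```text
clock: 18.8
tool_pos: [0.5664, 0.0004, 0.1587]
eef_rot: [0.978, 0.207, 0.001, 0.0]
contact_force: [-1.3, 0.6, 5.9]
opening: 0.128
```

```bash
python3 -c "
from h import *
plan([.5657,.0004,.158],5,4,5)"
```

```text
pose [5.664e-01 4.000e-04 1.587e-01] phi 23.94 t 18.8 q7 -0.84 F [-1.3  0.6  5.9] M [-0.03  0.33 -0.02] open 0.128
[[-0.2, -0.1, 0.2, 0.0, -0.001, 0.083, 5], [-0.2, -0.1, 0.2, 0.0, -0.001, 0.083, 5], [-0.2, -0.1, 0.2, 0.0, -0.001, 0.083, 5], [-0.2, -0.0, 0.2, 0.0, -0.001, 0.083, 5]]
```

Request:
carry_out([
  [[0, 0, 0.3, 0, 0, 0.06, 5], [0, -0.3, 0.3, 0, 0, 0.09, 5], [0, 0, 0.3, 0, 0, 0.09, 5], [0, 0, 0, 0, 0, 0.06, 5], [0, 0, 0, 0, 0, 0.02, 5], [0, 0, 0, 0, 0, 0, 5], [0, 0, 0, 0, 0, 0, 5], [0, 0, 0, 0, 0, 0, 5]],
])

```text
clock: 19.6
tool_pos: [0.5665, 0.0003, 0.1587]
eef_rot: [0.999, 0.049, 0.001, 0.0]
contact_force: [-1.7, -1.0, 13.6]
opening: 0.13
```

```bash
python3 -c "
from h import *
plan([.5657,.0004,.158],5,4,5)
s=snap('wrist','w5');snap('side','d5');snap('scene','s5')
c=lambda n,x,y,w,h,k:cv2.resize(cv2.imread('pics/%s.png'%n)[y:y+h,x:x+w],None,fx=k,fy=k,interpolation=cv2.INTER_CUBIC)
cv2.imwrite('pics/m5.png',np.vstack([np.hstack([c('s5',215,135,80,60,5),c('d5',250,150,80,60,5)]),np.hstack([c('w5',180,150,133,100,3)[:,:399],np.zeros((300,1,3),np.uint8),cv2.resize(cv2.imread('pics/s5.png'),(400,300))])]))"
```

```text
pose [5.665e-01 3.000e-04 1.587e-01] phi 5.65 t 19.6 q7 -1.05 F [-1.7 -1.  13.6] M [-0.06  0.72  0.32] open 0.13
[[-0.2, -0.0, 0.2, 0.0, -0.001, 0.003, 5], [-0.2, -0.0, 0.2, 0.0, -0.001, 0.003, 5], [-0.2, -0.0, 0.2, 0.0, -0.001, 0.003, 5], [-0.2, -0.0, 0.2, 0.0, -0.001, 0.003, 5]]
```

View pics/m5.png

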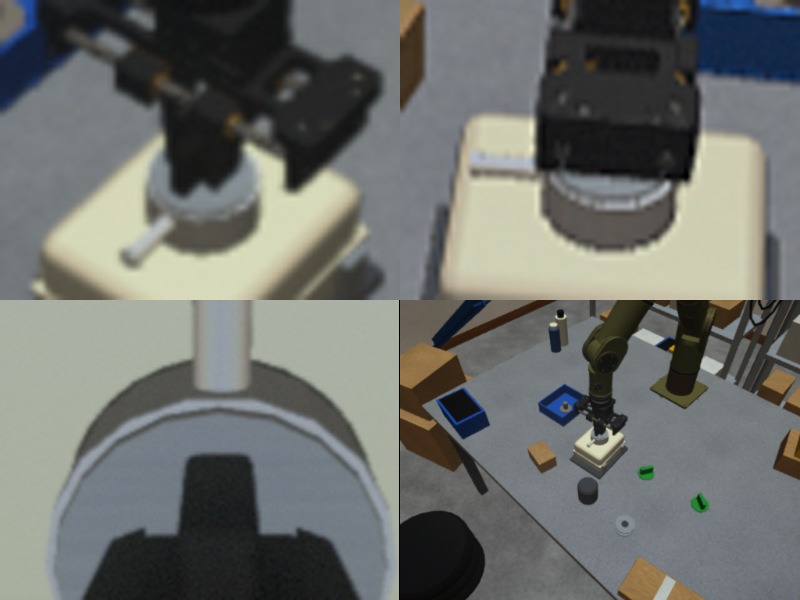

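Request:
carry_out([
  [[0, 0, 0, 0, 0, 0.006, 5], [0, 0, 0, 0, 0, 0, 5], [0, 0, 0, 0, 0, 0, 5], [0, 0, 0, 0, 0, 0, 5], [0, 0, 0, 0, 0, 0, 5], [0, 0, 0, 0, 0, 0, 5], [0, 0, 0, 0, 0, 0, 5], [0, 0, 0, 0, 0, 0, 5]],
])

```text
clock: 20.55
tool_pos: [0.5665, 0.0003, 0.1587]
eef_rot: [0.999, 0.046, 0.001, 0.0]
contact_force: [-2.3, -0.1, 13.1]
opening: 0.132
```

```bash
python3 -c "
from h import *
plan([.5657,.0004,.158],5,1,5)
s=snap('wrist','w6');k=6
crop('w6',190,110,310,210,6,'w6c')
print(np.round(st()['qd'],4))"
```

```text
pose [5.665e-01 3.000e-04 1.587e-01] phi 5.31 t 20.55 q7 -1.06 F [-2.3 -0.1 13.1] M [-0.04  0.72  0.35] open 0.132
[[-0.8, -0.2, 0.7, 0.0, -0.003, 0.005, 5]]
[ 0.0006  0.0006  0.0009  0.0002 -0.0009 -0.0024  0.0007]
```

View pics/w6c.png

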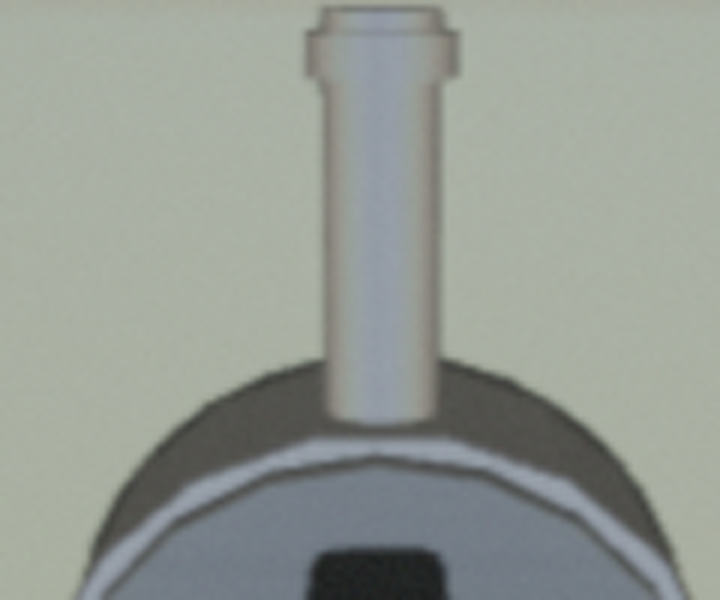

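```bash
python3 -c "
from h import *
print(ticket.finish_job())"
```

```text
the job is handed in; nothing more can be done
None
```

I handed the job in at about 20.6 s, with the pressure cap in the filler neck, turned to the half-turn and still gripped. The cover had gone into the open bin first, and a side picture shows it standing upright there.

**Last checks:**
- **Depth:** the tool stayed at z = 0.1587 m through the whole turn. That is the height I worked out for the disc lying on the rim, and it was pushed down with about 13 N.
- **Angle:** the cap turned about 45° clockwise from the notches, well short of the balls at 57°. The bar heads 5.3°; my pipe measurements ranged from 4.7° to 6.6°, those from the wrist camera 4.7–5.0°. The last wrist picture shows the bar parallel to the pipe.
- **Steadiness:** the joints were practically still, and the 50 N grip held.
- **Bench:** the green look-alikes, oil filter, carton and pulley look to be where they started in the scene picture. I didn't measure them again.

**Less certain:** the twisting moment at the wrist was about 0.35 N m, more than the roughly 0.09 N m the spring should give. I put the rest down to friction from the push. I couldn't read the return ring directly.

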